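# Hang the stone holder on the slotted rack and load it

### The arm

A 6-joint arm with a two-finger parallel gripper is mounted at the origin on a cart in front of the work surface, level with it; the furniture and walls round the work are solid. World frame = base frame: x ahead of the robot, y to its left, z up, the work surface at z = 0. Lengths are in m, angles in degrees, forces in N, time in s.
With the tool pointing down it reaches from about 0.25 to 0.725 m from the base axis. Payload 9.7 kg.
Tool frame: the origin (TCP) lies midway between the tips of the shut fingers; the grasp point (between the pads) lies 19 mm behind it; z points along the fingers, y is the line along which they close (so a half turn about z gives the same grasp; the last joint's range is limited). The gripper opens to 85 mm and grips with 20 to 120 N. Pads are 22 mm wide; open, the fingers measure 114 mm over their backs; the gripper's body (76 mm by 85 mm) begins 54 mm behind the grasp point. The pads swing forward as they close: fully open they stand 13 mm farther back than shut.
Start: joints at [-70.875, 4.979, 10.078, 95.1, 0, 90], TCP at [0.18, -0.52, 0.197] pointing down, gripper open.
Joint ranges: [-179.16, 179.16], [-48.56, 103.87], [-65.8, 70.77], [-126.05, 130.52], [-82.76, 87.17], [-180, 180]. Speed limits (degrees/s): [127.2, 127.2, 147.25, 180, 180, 180].

### API

Orientations are given as [roll, pitch, yaw] about the fixed x, y, z axes, in that order (R = Rz(yaw) Ry(pitch) Rx(roll)).
In Python, from workcell import bot gives the robot as it stands. The module is installed in compiled form; this text tells all that it offers.
- The arm moves only by the tool send_rows, never from a script. Its argument "moves" is one flat list of numbers, 7 for each row, row after row: the shift along the world's x, y, z normalised to -1 to 1, where 1 is 0.025 m, then the turn, a rotation vector about the world's x, y, z normalised to -1 to 1, where 1 is 0.15 rad, then the closure, from -1 (fully open) to 1 (shut), so that 0 is half open. A call has 1 to 8 rows; each row shifts and turns the commanded pose from where the row before left it; what a row does not reach is not made up. A row lasts 1/8 s, in which the tool goes at most 62.5 mm and 10.7 degrees, less where a joint would pass 70% of its speed; a pose out of reach is approached as far as the arm can. A call with a number of a shift or a turn outside -1 to 1 is refused whole. A call with a gripper value outside its range is refused whole. The fingers move at their own pace and stop on an object; "squeeze" is the grip in N (left out, the last holds). Time passes only in rows, so rows that do not move let the fingers close. It gives the time, the measured TCP pose, the force, the opening and the grip force at its end, in the units of the state.
- bot.get_obs(): the state, without advancing time (a new reading comes with each control period).
- bot.camera(name): name is "scene" or "top" or "wrist"; returns a dict with "color" (384x512x3 uint8, red, green, blue), "camera_matrix" (3x3 intrinsics, pixels), "R" (3x3) and "t" (3): a world point X has camera coordinates R X + t. Camera axes: x right, y down, z forward; pixel columns grow to the right and rows downward; lengths in m; the calibration is good to about 2 mm. A picture is of the moment at which its call begins. There is no depth.
- bot.job_done(): hands the job in; it is judged then, once.
Trained networks look in the newest picture that a camera, given by its name, has taken for a name from the list of things; names that differ only in an ending like _2 or _b are one class to them, and where a whole thing is asked for, a point or a joint stands for the part that bears it (a point fixed in the world has none). Each returns a list of dicts, best first, with "p" (0 to 1); they miss things now and then, are a little off and sometimes report something else, mostly with a low value. They report only what shows in the picture. A call takes as long as a camera call. They do not tell look-alikes from the thing itself.
- bot.boxes_of(camera, query): "extent" ([left, top, right, bottom] in pixels, round what is visible of it).
- bot.trace(camera, query): "region" (384x512 bool, what is visible of it) and "extent" ([left, top, right, bottom] in pixels, round what is visible of it).
- bot.landmark_of(camera, query): "pixel" ([column, row] in pixels: a listed point, or the origin of a listed thing).
The state is a dict: "time": time; "q": joint angles; "qd": joint speeds; "joint_efforts": joint torques, N m; "ee_pos": TCP position; "tcp_rot": TCP orientation; "wrist_force": force on the tool from outside, world axes, zero at the start; "torque": the same for the moment, N m; "opening": finger opening in m; "grasp_force": force on a finger pad.
Only numpy, scipy, OpenCV 4.12 (cv2) and the standard library are available. Lean on these libraries where they do the work, as an engineer would, in place of code of your own. Each camera call takes 0.05 s, during which the arm holds its last target. There are 200 camera calls.

### The job

Tip the standing steel holder over onto its flat underside, then hook its two claws into the upper pair of slots of the rack with its tray level and facing you, and press it down until the spring catch snaps over and locks it. Then lay the dressing stone flat in the hung holder's tray. Leave the spanner, the wood block and the grease tin where they are.

Things in the scene. Friction and masses are not known exactly. Their poses are not given: they have to be found in the camera images.
- holder_tray (a point): Loose bare-metal holder (0.26 kg): open tray with a tall back plate that bears two claws. This point: tray's middle, near its balance point, 72 in front of the back plate's rear face, 11 above the underside. x along the tray towards the claws, z up when it lies or hangs. Tray 150 long over all, 56 wide outside, 48 inside, floor 4 thick, side walls 20 high from the underside; sheet 4 to 5
- holder_foot (a point): centre of the outer face of the holder's front wall (56 wide, 40 high, 10 thick), the end away from the claws. At the start the holder stands on it, 164 high, claws up (own x up), underside away from the robot, flange towards it. Pushed high on the flange, away from the robot, it tips over the wall's lower edge at some 15 degrees, then falls by itself onto its underside, claws away from the robot
- holder_flange (a point): on the upper face of the flange at the top of the back plate (flange 112 wide, reaching 26 forward over the tray; back plate 112 wide, 5 thick, 66 high from the underside): middle of the width, 15 in front of the plate's rear face. A good place to press down, or to push when the holder stands (then 135 above the bench, its face towards the robot). Axes as holder_tray
- holder_claws (a point): midway between the claws, on the back plate's rear face, at the lower edge of the necks (48 above the underside). Claws at y = -40 and +40, 5 thick: necks 12 high; lips 8 to 14 behind the plate (tips bevelled), hanging 18 below the necks' lower edge. A half-round bump (28 wide, 4 proud) on the plate's rear, 14 above the underside, passes the catch. Axes as holder_tray
- rack: steel rack fixed to the bench: two uprights 175 high, 28 wide, at y = -40 and +40. Origin on the bench in the middle of the uprights' front face; x into the rack, away from the robot, z up. Base plate from 8 in front to 54 behind, 128 wide. Front webs 6 thick, slippery, each with two slots 13 wide, 40 high: lower 58 to 98, upper 118 to 158 above the bench
- upper_slots (a point): on the front face midway between the upper slots, at their lower edge (118 above the bench); axes as rack. The claws go in with holder_claws level with the slots and 20 to 27 above this point, until the back plate touches; then straight down. It rests on the catch, nose drooping a little, 7 to 10 above home; home is holder_claws on this point, axes parallel, underside 70 above the bench
- catch (a joint): spring catch, a steel bar 30 wide between the uprights, 91 above the bench: 0 m sprung out; the holder's bump pushes it back to about 0.0035 in passing, then it springs out to 0 above the bump. Pressing the holder past it takes about 10 to 20 N
- stone_center (a point): centre of the loose black dressing stone, 24 x 95 x 24, 0.19 kg, lying flat on the bench; its long side is along its own y, z up
- spanner: ring spanner, 28 x 165 x 6, lying on the bench, a bystander; origin under its centre
- block: oak block, 44 x 85 x 38, on the bench, a bystander; origin under its centre
- tin: round closed grease tin, 70 across, 42 high, on the bench, a bystander; origin under its centre
Mind the look-alikes: they are no part of the job. Leave any turquoise look-alike of the part that bears stone_center alone.

How it is judged:
By the outcome, as a careful person would: the job done as asked, in the order asked, and still so for the second after the job is handed in, with the robot touching nothing.
It also fails if it takes over 72 s, if anything falls off the work surface, if the arm or the gripper's body presses on something with over 40 N, if the wrist force passes 120 N, or if a joint passes its speed limit or range.

## Working session

There is one attempt and no reset: what is moved stays moved. The work goes in short steps, Python scripts to look and compute and a tool call to move; the robot and the scene stay as the last step left them, time stands still between calls to the robot, and variables do not carry over. Pictures are saved under pics/ and viewed, at most 10 in all, crops included, and the job is handed in when it is done.

Besides the shell and the picture viewer there is one more tool, called after "Request:" as name(argument=value, ...), one argument or row to a line, values as JSON. send_rows: Moves the arm, as the interface text tells. Its arguments: {"type":"object","properties":{"moves":{"type":"array"},"squeeze":{"type":"number"}},"required":["moves"]}

```bash
mkdir -p pics; cat > h.py <<'E'
from workcell import bot
import cv2, numpy as np
def ray(c,px):
    K,R,t=np.array(c["camera_matrix"]),np.array(c["R"]),np.array(c["t"])
    d=R.T@np.linalg.inv(K)@np.array([px[0],px[1],1.]); return -R.T@t,d
def onz(c,px,z):
    o,d=ray(c,px); return (o+d*(z-o[2])/d[2]).round(4)
def proj(c,X):
    p=np.array(c["camera_matrix"])@(np.array(c["R"])@np.array(X)+np.array(c["t"])); return (p[:2]/p[2]).round(1)
def save(c,n,crop=None,s=1):
    im=c["color"][...,::-1]
    if crop: im=im[crop[1]:crop[3],crop[0]:crop[2]]
    cv2.imwrite(f"pics/{n}.png",cv2.resize(im,None,fx=s,fy=s,interpolation=cv2.INTER_CUBIC))
E
python3 - <<'E'
from h import *
S=bot.camera("scene");T=bot.camera("top")
im=np.vstack([S["color"],T["color"]])
save(S,"s0",s=1.5);save(T,"t0",s=1.5)
Z=dict(holder_tray=.08,holder_foot=0,holder_flange=.135,holder_claws=.12,rack=0,upper_slots=.118,catch=.091,stone_center=.012,spanner=0,block=0,tin=0)
for n,c in(("top",T),("scene",S)):
    print(n, "cam at",(-np.array(c["R"]).T@np.array(c["t"])).round(3))
    for q,z in Z.items():
        for r in bot.landmark_of(n,q)[:4]:
            print(q,round(r["p"],2),np.round(r["pixel"],1),onz(c,r["pixel"],z))
E
```

```text
top cam at [ 0.309 -0.016  1.275]
holder_foot 0.23 [329.2 225.5] [ 0.4526 -0.2719  0.    ]
holder_flange 0.72 [333.8 233.7] [ 0.4157 -0.2557  0.135 ]
holder_claws 0.8 [329.5 225.8] [ 0.4383 -0.2486  0.12  ]
rack 0.55 [216.8 160.6] [0.6543 0.0558 0.    ]
upper_slots 0.69 [211.  151.1] [0.6495 0.0648 0.118 ]
upper_slots 0.38 [330.3 225.1] [ 0.4403 -0.2512  0.118 ]Traceback (most recent call last):
  File "<stdin>", line 9, in <module>
ValueError: it knows: block, holder_claws, holder_flange, holder_foot, holder_tray, rack, spanner, stone_center, tin, upper_slots
```

View pics/s0.png

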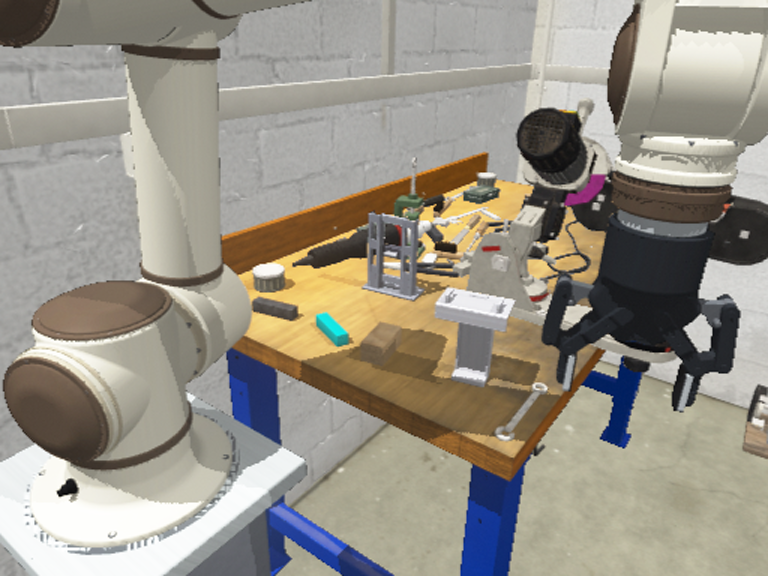

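View pics/t0.png

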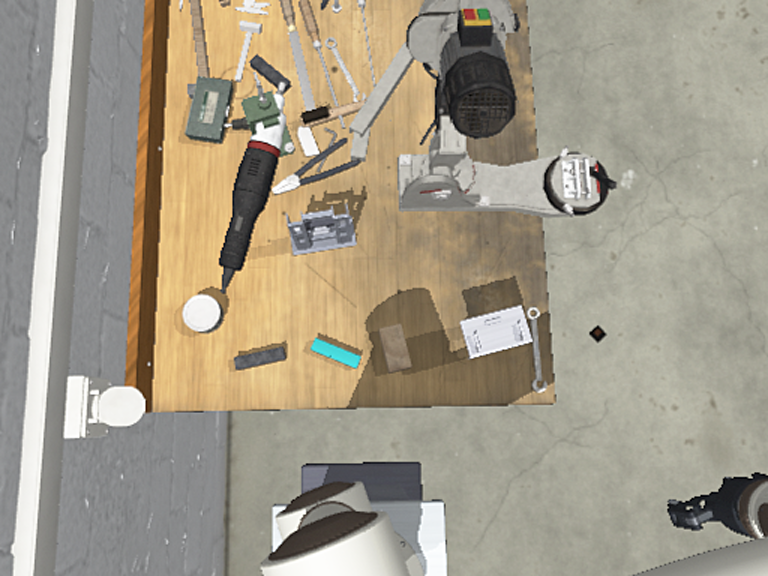

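Scene (1.5x top view): the holder stands at (495,332), and the spanner is close to its right at (537,350). The rack is at (322,230), the block at (397,347) and the tin at (203,313). Two things could be taken for the stone: the black bar at (260,357) and the turquoise look-alike at (335,352). I choose the black one and will check it in a crop, and measure yaws now.

```bash
python3 - <<'E'
from h import *
S=bot.camera("scene");T=bot.camera("top")
Z=dict(holder_tray=.08,holder_foot=0,holder_flange=.135,holder_claws=.12,rack=0,upper_slots=.118,stone_center=.012,spanner=0,block=0,tin=0)
for n,c in(("top",T),("scene",S)):
    for q,z in Z.items():
        if n=="top" and q in("holder_foot","holder_flange","holder_claws","rack","upper_slots"): continue
        for r in bot.landmark_of(n,q)[:3]:
            if r["p"]>.2: print(n,q,round(r["p"],2),np.round(r["pixel"],1),onz(c,r["pixel"],z))
for q,z in (("holder_tray",.15),("rack",.175),("stone_center",.024)):
    for r in bot.trace("top",q)[:2]:
        m=r["region"].astype(np.uint8); ct=max(cv2.findContours(m,0,2)[0],key=cv2.contourArea)
        b=cv2.boxPoints(cv2.minAreaRect(ct)); print(q,round(r["p"],2),[onz(T,p,z)[:2].tolist() for p in b])
a=T["color"][130:280,120:370,::-1]
cv2.imwrite("pics/c1.png",cv2.resize(a,None,fx=3.2,fy=3.2,interpolation=cv2.INTER_CUBIC))
E
```

```text
top stone_center 0.85 [175.5 238.5] [0.4222 0.1747 0.012 ]
top stone_center 0.49 [225.4 233.6] [0.4335 0.0317 0.012 ]
top stone_center 0.46 [215.9 162.5] [0.6453 0.0578 0.012 ]
top spanner 0.67 [360.3 234.6] [ 0.4242 -0.3616  0.    ]
top block 0.93 [259.2 232. ] [ 0.4375 -0.0663  0.    ]
top tin 0.79 [140.6 206. ] [0.5204 0.2796 0.    ]
scene holder_tray 0.56 [316.5 222.3] [ 0.4689 -0.2391  0.08  ]
scene holder_foot 0.79 [312.3 251.1] [ 0.461  -0.2393  0.    ]
scene holder_foot 0.65 [178.5 189.7] [0.5085 0.2959 0.    ]
scene holder_flange 0.67 [310.1 212.1] [ 0.4117 -0.2476  0.135 ]
scene holder_flange 0.59 [258.3 162. ] [0.6009 0.0351 0.135 ]
scene holder_claws 0.85 [313.  205.4] [ 0.4731 -0.2233  0.12  ]
scene holder_claws 0.65 [317.8 225.8] [ 0.391  -0.2797  0.12  ]
scene holder_claws 0.63 [346.2 274.5] [ 0.2663 -0.4024  0.12  ]
scene rack 0.9 [259.8 197.6] [0.6307 0.0465 0.    ]
scene upper_slots 0.56 [257. 163.] [0.6283 0.0595 0.118 ]
scene stone_center 0.68 [180.  203.8] [0.4222 0.1968 0.012 ]
scene stone_center 0.51 [220.8 221.3] [0.4174 0.0285 0.012 ]
scene spanner 0.82 [351.7 274.2] [ 0.433  -0.3576  0.    ]
scene block 0.9 [254.5 235.2] [ 0.4321 -0.0785  0.    ]
scene tin 0.81 [177.6 190.5] [0.5021 0.2935 0.    ]
scene tin 0.39 [316.5 226.1] [ 0.5807 -0.1879  0.    ]
holder_tray 0.82 [[0.4668, -0.1829], [0.4965, -0.2927], [0.43, -0.3076], [0.401, -0.1989]]
rack 0.85 [[0.6518, 0.1131], [0.6695, 0.0022], [0.5996, -0.008], [0.5825, 0.1017]]
stone_center 0.7 [[0.4354, 0.0841], [0.4579, 0.0748], [0.4202, -0.0125], [0.398, -0.003]]
stone_center 0.61 [[0.4232, 0.23], [0.4453, 0.135], [0.4157, 0.1274], [0.3939, 0.2221]]
```

View pics/c1.png

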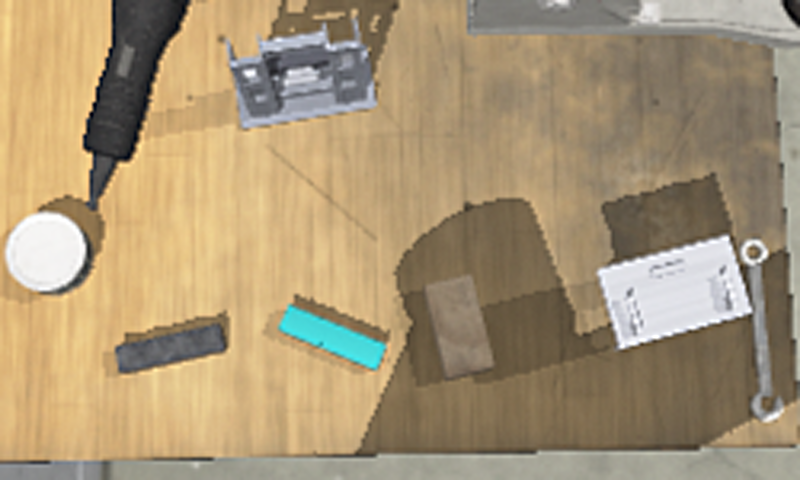

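The crop shows the black stone at crop pixel (172,347), clearly apart from the turquoise bar at (332,337). I'll use the black one. Next I set up the tipping move.

```bash
cat >> h.py <<'E'
from scipy.spatial.transform import Rotation as Ro
def plan(pos,rpy):
    o=bot.get_obs(); d=(np.array(pos)-o["ee_pos"])/.025
    try: Rc=Ro.from_euler("xyz",o["tcp_rot"],degrees=True)
    except Exception: Rc=Ro.from_matrix(o["tcp_rot"])
    w=(Ro.from_euler("xyz",rpy,degrees=True)*Rc.inv()).as_rotvec()/.15
    print("now",np.round(o["ee_pos"],4),np.round(o["tcp_rot"],2),"t",o["time"],"| units",d.round(2),"turn",w.round(2))
E
python3 -c "
from h import *
plan([.36,-.27,.127],[180,0,15]);plan([.36,-.27,.127],[180,0,-165]);print(bot.get_obs()['opening'],bot.get_obs()['q'])"
```

```text
now [ 0.1802 -0.5196  0.1968] [180.     0.    19.13] t 1.4 | units [ 7.19  9.99 -2.79] turn [ 0.   -0.   -0.48]
now [ 0.1802 -0.5196  0.1968] [180.     0.    19.13] t 1.4 | units [ 7.19  9.99 -2.79] turn [ 0.    0.   20.46]
0.08535745475586155 [-7.08732821e+01  4.97925578e+00  1.00783492e+01  9.50988037e+01
 -8.51267280e-04  8.99998223e+01]
```

Request:
send_rows(
  moves=[0.72, 1, 0, 0, 0, -0.1, 1, 0.72, 1, 0, 0, 0, -0.1, 1, 0.72, 1, 0, 0, 0, -0.1, 1, 0.72, 1, 0, 0, 0, -0.1, 1, 0.72, 1, -0.4, 0, 0, -0.08, 1, 0.72, 1, -0.6, 0, 0, 0, 1, 0.72, 1, -0.6, 0, 0, 0, 1, 0.72, 1, -0.6, 0, 0, 0, 1],
)

```text
time: 2.4
ee_pos: [0.3247, -0.3188, 0.1414]
tcp_rot: [180.0, -0.0, 15.0]
wrist_force: [0.6, -0.6, -0.1]
opening: 0.0003
grasp_force: 0.0
```

Request:
send_rows(
  moves=[0.72, 1, -0.6, 0, 0, 0, 1, 0.72, 1, 0, 0, 0, 0, 1, 0, 0, 0, 0, 0, 0, 1],
)

```text
time: 2.78
ee_pos: [0.3609, -0.2684, 0.1267]
tcp_rot: [-180.0, -0.0, 15.1]
wrist_force: [0.4, 0.3, 0.2]
opening: 0.0002
grasp_force: 0.0
```

Request:
send_rows(
  moves=[0.77, 0.21, 0, 0, 0, 0, 1, 0.77, 0.21, 0, 0, 0, 0, 1, 0.31, 0.08, 0, 0, 0, 0, 1, 0.31, 0.08, 0, 0, 0, 0, 1, 0.31, 0.08, 0, 0, 0, 0, 1, 0.31, 0.08, 0, 0, 0, 0, 1, 0.31, 0.08, 0, 0, 0, 0, 1],
)

```text
time: 3.65
ee_pos: [0.4379, -0.2491, 0.1268]
tcp_rot: [180.0, -0.0, 15.0]
wrist_force: [-0.6, -0.8, -0.3]
opening: -0.0002
grasp_force: 0.0
```

```bash
python3 -c "
from h import *
S=bot.camera('scene');save(S,'s1',(200,80,456,272),2.5);print(bot.get_obs()['time'])"
```

```text
3.7
```

View pics/s1.png

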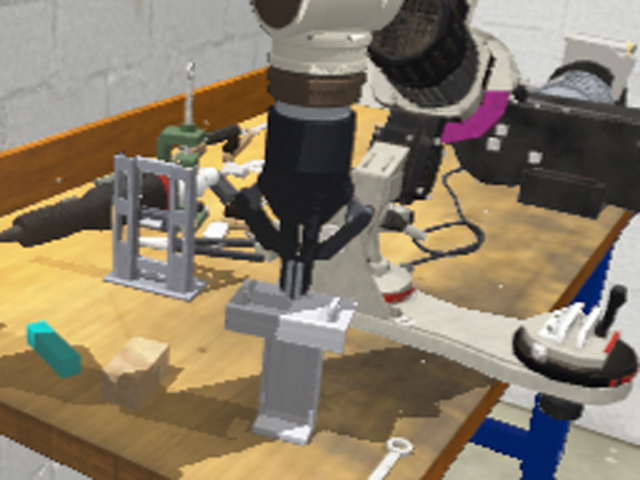

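The holder, in the middle of the view, is in contact and starting to tilt. I keep pushing.

Request:
send_rows(
  moves=[0.31, 0.08, 0, 0, 0, 0, 1, 0.31, 0.08, 0, 0, 0, 0, 1, 0.31, 0.08, 0, 0, 0, 0, 1, 0, 0, 0, 0, 0, 0, 1, 0, 0, 0, 0, 0, 0, 1, 0, 0, 0, 0, 0, 0, 1],
)

```text
time: 4.45
ee_pos: [0.4605, -0.2432, 0.1268]
tcp_rot: [180.0, 0.0, 15.0]
wrist_force: [-0.4, 0.1, 0.1]
opening: 0.0
grasp_force: 0.0
```

```bash
python3 -c "
from h import *
S=bot.camera('scene');save(S,'s2',(200,80,456,272),2.5);plan([.36,-.27,.127],[180,0,15])
for q in ('holder_tray','holder_foot','holder_flange','holder_claws'):
  for r in bot.landmark_of('scene',q)[:2]: print(q,r['p'],onz(S,r['pixel'],dict(holder_tray=.011,holder_foot=.02,holder_flange=.066,holder_claws=.048)[q]))"
```

```text
now [ 0.4605 -0.2432  0.1269] [179.99  -0.    14.99] t 4.5 | units [-4.02 -1.07  0.  ] turn [0. 0. 0.]
holder_tray 0.76 [ 0.5753 -0.1846  0.011 ]
holder_tray 0.52 [ 0.4102 -0.3573  0.011 ]
holder_foot 0.89 [ 0.4317 -0.2552  0.02  ]
holder_flange 0.92 [ 0.5376 -0.1982  0.066 ]
holder_claws 0.73 [ 0.5999 -0.1675  0.048 ]
holder_claws 0.67 [ 5.55e-01 -1.00e-04  4.80e-02]
```

View pics/s2.png

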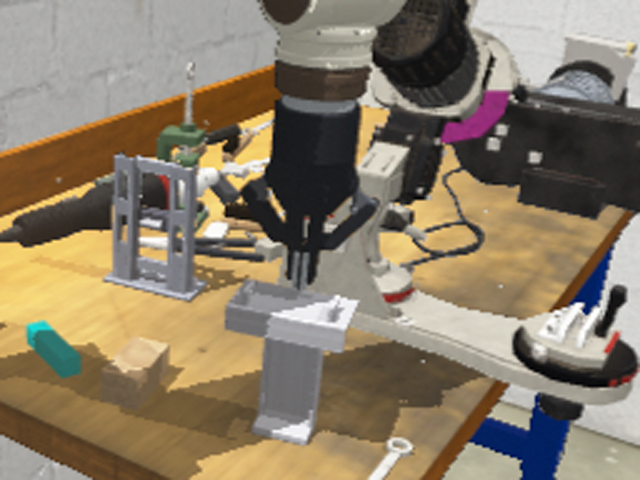

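```bash
python3 - <<'E'
from h import *
S=bot.camera("scene");T=bot.camera("top")
p=bot.get_obs()["ee_pos"]
print("tcp px scene",proj(S,p),"top",proj(T,p))
# triangulate points
for q in ("holder_flange","holder_foot","holder_claws","holder_tray","rack","upper_slots","stone_center"):
    a=bot.landmark_of("scene",q);b=bot.landmark_of("top",q)
    for i in a[:2]:
      for j in b[:2]:
        o1,d1=ray(S,i["pixel"]);o2,d2=ray(T,j["pixel"])
        s=np.linalg.lstsq(np.c_[d1,-d2],o2-o1,rcond=None)[0]
        x,y=o1+s[0]*d1,o2+s[1]*d2
        if np.linalg.norm(x-y)<.04: print(q,i["p"],j["p"],((x+y)/2).round(3),"gap",np.linalg.norm(x-y).round(3),np.round(i["pixel"]),np.round(j["pixel"]))
save(T,"t2",(230,130,400,280),3.5)
E
```

```text
tcp px scene [318.1 207.1] top [327.5 217.1]
holder_flange 0.56 0.58 [ 0.424 -0.257  0.131] gap 0.001 [316. 213.] [334. 231.]
holder_claws 0.75 0.69 [ 0.436 -0.242  0.14 ] gap 0.005 [312. 206.] [329. 225.]
holder_claws 0.29 0.69 [ 0.446 -0.261  0.015] gap 0.02 [314. 252.] [329. 225.]
upper_slots 0.93 0.82 [0.641 0.059 0.114] gap 0.014 [257. 163.] [215. 153.]
stone_center 0.87 0.67 [0.428 0.036 0.007] gap 0.002 [222. 221.] [224. 236.]
stone_center 0.75 0.61 [0.413 0.177 0.02 ] gap 0.0 [182. 204.] [174. 242.]
```

View pics/t2.png

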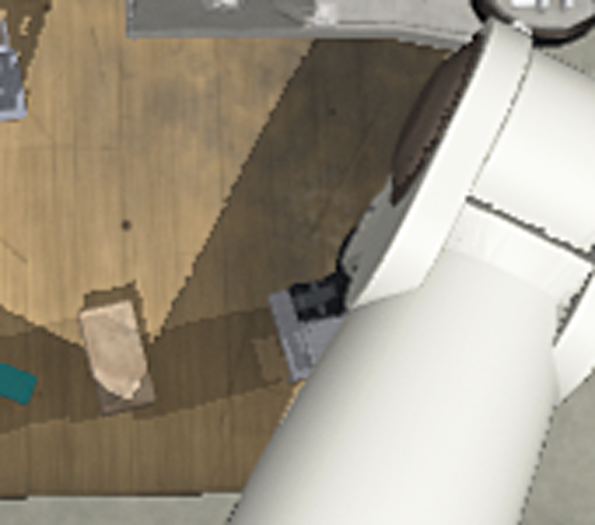

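```bash
python3 - <<'E'
from h import *
S=bot.camera("scene");W=bot.camera("wrist")
p=bot.get_obs()["ee_pos"]
for z in (.127,.15,.165,.18): print(z,proj(S,[p[0],p[1],z]))
print("wrist tcp",proj(W,p))
# expected standing-holder corners in scene: rear-plate rectangle at z=.15
u=np.array([.966,.259,0]);v=np.array([-.259,.966,0]);c=np.array([.449,-.245,0])
for a in(-.033,.033):
  for b in(-.056,.056): print(a,b,proj(S,c+a*u+b*v+[0,0,.15]))
a=cv2.resize(S["color"][170:270,270:370,::-1],(480,480),interpolation=cv2.INTER_CUBIC)
b=cv2.resize(W["color"][...,::-1],(320,240))
cv2.imwrite("pics/m3.png",np.hstack([a,np.vstack([b,np.zeros((240,320,3),np.uint8)])]))
E
```

```text
0.127 [318.1 207. ]
0.15 [319.  198.3]
0.165 [319.5 192.6]
0.18 [320.1 186.8]
wrist tcp [257.2 222.8]
-0.033 -0.056 [338.8 210.7]
-0.033 0.056 [290.4 201.7]
0.033 -0.056 [343.7 198.8]
0.033 0.056 [298.  190.8]
```

View pics/m3.png

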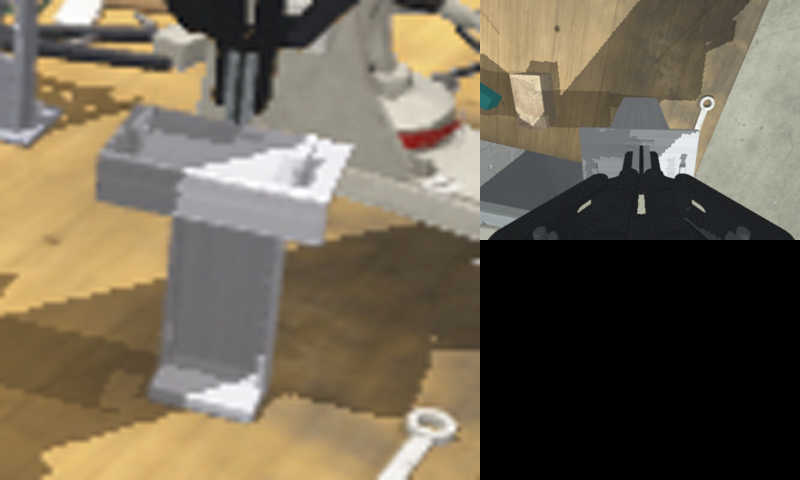

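Scene crop: the holder stands unmoved. The shut fingertips show at crop (240,122), which is pixel (320,195), so they look higher than the plate. The TCP height and the visible tips disagree, so I check this with the wrist projection.

```bash
python3 - <<'E'
from h import *
W=bot.camera("wrist")
o=bot.get_obs();p=o["ee_pos"]
for d in (0,.01,.02,.03,.04,.05): print(d,proj(W,p+[0,0,d]))
print((-np.array(W["R"]).T@W["t"]-p).round(3), o["opening"],np.round(o["wrist_force"],2))
g=cv2.cvtColor(W["color"],cv2.COLOR_RGB2GRAY)
print(g[200:290:4,244:272:2])
E
```

```text
0 [257.2 222.7]
0.01 [257.2 229.3]
0.02 [257.1 236.7]
0.03 [257.1 244.8]
0.04 [257. 254.]
0.05 [257.  264.4]
[0.078 0.02  0.176] 0.00013346799101292956 [-0.31  0.01  0.54]
[[110 104 107 109 110 109 107 101 105 113 113 108 113 110]
 [108 103 105 109 107 109 107 103 105 112 110 113 108 106]
 [147 148 148 150 146 148 145 145 141 142 144 148 147 143]
 [149 148 148 148 148 149 150 150 151 146 147 146 147 147]
 [142 146 147 145 147 150 147 144 149 148 150 146 145 149]
 [118 119 119 127 147 147 148 149 147 146 148 149 149 146]
 [115 114 113 112 116 112 120 121 117 120 118 117 113 118]
 [125 128 126 124 125 124 123 137 143 141 142 140 138 136]
 [111 113 116 114 113 113 103 109 122 136 141 140 136 139]
 [107 116 115 115 115 109  39  28  53 116 114 113 113 117]
 [114 113 112 112 116 100  39  23  48 105 115 113 117 115]
 [ 73 108 115 115 116  98  32  26  46 107 113 112 114 111]
 [ 89 119 115 116 118  99  32  32  42 111 111 115 116 117]
 [ 97 114 117 113 119  92  32  32  37 101 116 115 113 116]
 [104 112 114 113 117  89  27  26  34 105 113 115 111 113]
 [114 113 114 114 115  89  27  33  37 101 117 115 110 112]
 [116 116 114 114 117  83  31  33  29  97 116 116 118 115]
 [110 114 120 118 117  83  36  25  30  99 118 117 120 120]
 [ 34  29  35  75 123  93  31  33  34 111 117  60  32  34]
 [ 26  43  37  33  53  78  37  36  27  92  41  35  37  32]
 [ 32  35  38  39  34  33  33  32  36  31  39  37  31  34]
 [ 31  34  35  29  30  28  27  37  33  34  39  32  38  33]
 [ 30  33  31  33  35  28  36  31  42  39  34  28  34  40]]
```

Request:
send_rows(
  moves=[0, 0, -0.1, 0, 0, 0, 1, 0, 0, -0.1, 0, 0, 0, 1],
)

```text
time: 5.9
ee_pos: [0.4607, -0.2431, 0.1216]
tcp_rot: [-180.0, 0.0, 15.0]
wrist_force: [-0.5, -0.3, -0.0]
opening: 0.0001
grasp_force: 0.0
```

Request:
send_rows(
  moves=[0, 0, -0.1, 0, 0, 0, 1, 0, 0, -0.1, 0, 0, 0, 1],
)

```text
time: 6.15
ee_pos: [0.4617, -0.2435, 0.119]
tcp_rot: [179.9, -0.2, 15.0]
wrist_force: [-1.4, 2.7, 25.8]
opening: -0.0003
grasp_force: 12.8
```

The shut tips touch the plate (z = 0.15) with the TCP reading 0.12, so the real tips sit about 30 mm above the reported TCP. I back off, go lower and push again.

Request:
send_rows(
  moves=[0, 0, 0.7, 0, 0, 0, 1, 0, 0, 0.7, 0, 0, 0, 1, -0.8, -0.21, 0, 0, 0, 0, 1, -0.8, -0.21, 0, 0, 0, 0, 1, -0.8, -0.21, 0, 0, 0, 0, 1, -0.8, -0.21, 0, 0, 0, 0, 1, -0.8, -0.21, -0.8, 0, 0, 0, 1, 0, 0, -0.8, 0, 0, 0, 1],
)

```text
time: 7.15
ee_pos: [0.3589, -0.27, 0.1115]
tcp_rot: [180.0, -0.0, 14.9]
wrist_force: [0.4, -0.0, 0.4]
opening: -0.0002
grasp_force: 0.0
```

Request:
send_rows(
  moves=[0, 0, -0.8, 0, 0, 0, 1, 0.77, 0.21, 0, 0, 0, 0, 1, 0.77, 0.21, 0, 0, 0, 0, 1, 0.31, 0.08, 0, 0, 0, 0, 1, 0.31, 0.08, 0, 0, 0, 0, 1],
)

```text
time: 7.78
ee_pos: [0.4156, -0.2547, 0.0921]
tcp_rot: [180.0, 0.0, 15.1]
wrist_force: [-0.6, 0.6, 0.6]
opening: 0.0001
grasp_force: 0.3
```

Request:
send_rows(
  moves=[0.31, 0.08, 0, 0, 0, 0, 1, 0.31, 0.08, 0, 0, 0, 0, 1, 0.31, 0.08, 0, 0, 0, 0, 1, 0.31, 0.08, 0, 0, 0, 0, 1, 0, 0, 0, 0, 0, 0, 1, 0, 0, 0, 0, 0, 0, 1],
)

```text
time: 8.52
ee_pos: [0.4456, -0.2469, 0.0917]
tcp_rot: [-180.0, 0.0, 15.0]
wrist_force: [0.8, -0.5, 0.3]
opening: 0.0002
grasp_force: 0.0
```

```bash
cat > look.py <<'E'
from h import *
import sys
C={n:bot.camera(n) for n in ("scene","top","wrist")}
Zs=dict(holder_tray=.011,holder_foot=.02,holder_flange=.066,holder_claws=.048)
for q in Zs:
  for n in C:
    for r in bot.landmark_of(n,q)[:2]:
      if r["p"]>.3: print(n,q,round(r["p"],2),np.round(r["pixel"]),onz(C[n],r["pixel"],Zs[q]))
plan([.55,-.21,.1],[180,0,15])
E
python3 look.py
```

```text
scene holder_tray 0.91 [323. 221.] [ 0.598  -0.1975  0.011 ]
top holder_tray 0.95 [312. 189.] [ 0.5609 -0.224   0.011 ]
wrist holder_tray 0.88 [259.  52.] [ 0.5564 -0.2191  0.011 ]
scene holder_foot 0.57 [314. 245.] [ 0.4606 -0.2418  0.02  ]
top holder_foot 0.81 [320. 218.] [ 0.4737 -0.2433  0.02  ]
top holder_foot 0.34 [312. 168.] [ 0.6227 -0.2255  0.02  ]
wrist holder_foot 0.65 [253. 146.] [ 0.4821 -0.2329  0.02  ]
scene holder_flange 0.59 [326. 192.] [ 0.672  -0.1645  0.066 ]
top holder_flange 0.94 [312. 174.] [ 0.5913 -0.2189  0.066 ]
scene holder_claws 0.64 [326. 190.] [ 0.7258 -0.1402  0.048 ]
scene holder_claws 0.39 [324. 187.] [ 0.7387 -0.127   0.048 ]
top holder_claws 0.68 [310. 164.] [ 0.6278 -0.2165  0.048 ]
now [ 0.4457 -0.2469  0.0918] [-180.    0.   15.] t 9.275 | units [4.17 1.48 0.33] turn [-0. -0.  0.]
```

Request:
send_rows(
  moves=[0, 0, 1, 0, 0, 0, -1, 0.5, 0, 1, 0, 0, 0, -1, 0.8, 0.2, 0.7, 0, 0, 0, -1, 0.5, 0.2, 0, 0, 0, 0, -1, 0, 0, 0, 0, 0, 0, -1],
)

```text
time: 9.9
ee_pos: [0.4908, -0.2364, 0.158]
tcp_rot: [-179.9, 0.1, 15.1]
wrist_force: [-0.3, 0.3, -0.2]
opening: 0.0852
grasp_force: 0.0
```

```bash
cat >> look.py <<'E'
for n,z in (("top",.066),("wrist",.066)):
  for r in bot.trace(n,"holder_tray")[:1]:
    m=r["region"].astype(np.uint8); ct=max(cv2.findContours(m,0,2)[0],key=cv2.contourArea)
    print(n,r["p"],[onz(C[n],p,z)[:2].tolist() for p in cv2.approxPolyDP(ct,4,True)[:,0]])
save(C["wrist"],sys.argv[1])
E
python3 look.py w4
```

```text
scene holder_tray 0.71 [323. 229.] [ 0.5616 -0.2182  0.011 ]
top holder_tray 0.69 [311. 189.] [ 0.5606 -0.2228  0.011 ]
wrist holder_tray 0.72 [257. 108.] [ 0.5553 -0.2184  0.011 ]
scene holder_foot 0.89 [314. 242.] [ 0.4735 -0.2358  0.02  ]
top holder_foot 0.65 [318. 216.] [ 0.4797 -0.2358  0.02  ]
wrist holder_foot 0.78 [253. 176.] [ 0.4832 -0.2329  0.02  ]
scene holder_flange 0.75 [329. 202.] [ 0.6176 -0.2024  0.066 ]
top holder_flange 0.85 [306. 168.] [ 0.6118 -0.2005  0.066 ]
wrist holder_flange 0.78 [258.  37.] [ 0.6124 -0.2046  0.066 ]
scene holder_claws 0.66 [330. 212.] [ 0.5956 -0.2158  0.048 ]
top holder_claws 0.67 [306. 162.] [ 0.6337 -0.2037  0.048 ]
wrist holder_claws 0.75 [260.  21.] [ 0.6278 -0.2016  0.048 ]
now [ 0.4907 -0.2369  0.1593] [180.  -0.  15.] t 10.65 | units [ 2.37  1.08 -2.37] turn [0. 0. 0.]
top 0.9 [[0.6393, -0.2517], [0.6231, -0.1563], [0.6057, -0.1443], [0.5819, -0.1746], [0.5212, -0.189], [0.5403, -0.2379], [0.6044, -0.227], [0.6156, -0.259]]
wrist 0.94 [[0.628, -0.1585], [0.6181, -0.1598], [0.6119, -0.1477], [0.5903, -0.1527], [0.5938, -0.1839], [0.4846, -0.2094], [0.496, -0.2556], [0.6048, -0.2309], [0.6154, -0.2586], [0.6381, -0.2543], [0.6382, -0.2405], [0.6481, -0.2364], [0.6347, -0.233], [0.6185, -0.1697], [0.6292, -0.1632]]
```

View pics/w4.png

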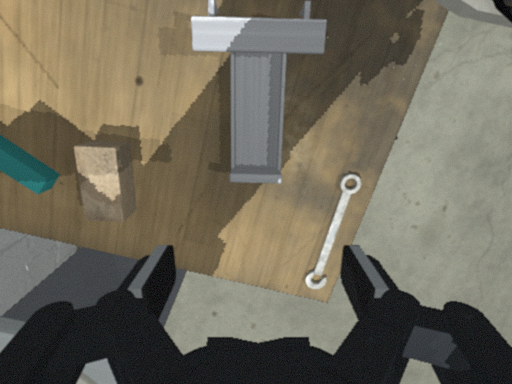

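The wrist view shows the holder lying flat, claws away: flange at (260,35), tray to (257,180), spanner untouched at (335,230). Its yaw is about 13°. I move over the tray, slightly to the nose side, and descend while watching the force.

Request:
send_rows(
  moves=[0.7, 0.2, 0, 0, 0, -0.23, -1, 0.7, 0.21, -0.5, 0, 0, 0, -1, 0.63, 0.21, -0.9, 0, 0, 0, -1, 0, 0, -0.9, 0, 0, 0, -1, 0, 0, -0.9, 0, 0, 0, -1, 0, 0, -0.8, 0, 0, 0, -1, 0, 0, -0.8, 0, 0, 0, -1],
)

```text
time: 11.62
ee_pos: [0.5415, -0.2209, 0.0374]
tcp_rot: [-180.0, 0.1, 13.1]
wrist_force: [-0.4, 0.3, 0.2]
opening: 0.0855
grasp_force: 0.0
```

Request:
send_rows(
  moves=[0, 0, -0.4, 0, 0, 0, -1, 0, 0, -0.4, 0, 0, 0, -1],
)

```text
time: 11.88
ee_pos: [0.5417, -0.2213, 0.0187]
tcp_rot: [-180.0, 0.0, 13.1]
wrist_force: [-0.3, -1.0, 0.5]
opening: 0.0855
grasp_force: 0.0
```

Request:
send_rows(
  moves=[0, 0, -0.2, 0, 0, 0, -1, 0, 0, -0.2, 0, 0, 0, -1],
)

```text
time: 12.12
ee_pos: [0.5417, -0.2215, 0.0094]
tcp_rot: [180.0, -0.0, 13.0]
wrist_force: [0.9, 0.2, -0.6]
opening: 0.0857
grasp_force: 0.0
```

Request:
send_rows(
  moves=[0, 0, -0.15, 0, 0, 0, -1, 0, 0, -0.15, 0, 0, 0, -1],
)

```text
time: 12.38
ee_pos: [0.5416, -0.2214, 0.0018]
tcp_rot: [180.0, -0.0, 13.0]
wrist_force: [-0.4, -0.1, -0.1]
opening: 0.0853
grasp_force: 0.0
```

Request:
send_rows(
  moves=[0, 0, -0.15, 0, 0, 0, -1, 0, 0, -0.15, 0, 0, 0, -1],
)

```text
time: 12.62
ee_pos: [0.5415, -0.2214, -0.0059]
tcp_rot: [180.0, -0.0, 13.0]
wrist_force: [0.1, 0.8, -0.9]
opening: 0.0854
grasp_force: 0.0
```

Request:
send_rows(
  moves=[0, 0, -0.12, 0, 0, 0, -1, 0, 0, -0.12, 0, 0, 0, -1],
)

```text
time: 12.88
ee_pos: [0.5414, -0.2214, -0.0119]
tcp_rot: [-180.0, 0.0, 13.0]
wrist_force: [-0.1, 1.0, 0.4]
opening: 0.0854
grasp_force: 0.0
```

Request:
send_rows(
  moves=[0, 0, -0.1, 0, 0, 0, -1, 0, 0, -0.1, 0, 0, 0, -1],
)

```text
time: 13.12
ee_pos: [0.5415, -0.2214, -0.0169]
tcp_rot: [-180.0, -0.0, 13.0]
wrist_force: [-0.4, 0.1, -0.8]
opening: 0.0851
grasp_force: 0.0
```

Request:
send_rows(
  moves=[0, 0, -0.1, 0, 0, 0, -1, 0, 0, -0.1, 0, 0, 0, -1],
)

```text
time: 13.38
ee_pos: [0.5415, -0.2214, -0.0219]
tcp_rot: [180.0, -0.0, 13.0]
wrist_force: [0.3, -0.9, -0.1]
opening: 0.0852
grasp_force: 0.0
```

Request:
send_rows(
  moves=[0, 0, -0.1, 0, 0, 0, -1, 0, 0, -0.1, 0, 0, 0, -1],
)

```text
time: 13.62
ee_pos: [0.5414, -0.2214, -0.0269]
tcp_rot: [-180.0, 0.0, 13.0]
wrist_force: [0.8, -0.2, -0.0]
opening: 0.0854
grasp_force: 0.0
```

Request:
send_rows(
  moves=[0, 0, -0.16, 0, 0, 0, -1, 0, 0, 0, 0, 0, 0, 0.6, 0, 0, 0, 0, 0, 0, 0.6, 0, 0, 0, 0, 0, 0, 0.6],
  squeeze=30,
)

```text
time: 14.12
ee_pos: [0.5415, -0.2214, -0.0306]
tcp_rot: [180.0, -0.0, 13.0]
wrist_force: [-0.8, 1.6, 0.2]
opening: 0.0549
grasp_force: 33.2
```

Request:
send_rows(
  moves=[0, 0, 0, 0, 0, 0, 0.6, 0, 0, 0.4, 0, 0, 0, 0.6, 0, 0, 0.8, 0, 0, 0, 0.6, 0, 0, 0.9, 0, 0, 0, 0.6, 0, 0, 0.9, 0, 0, 0, 0.6, 0, 0, 0.8, 0, 0, 0, 0.6, -0.3, 0.7, 0, 0, 0, -0.1, 0.6],
  squeeze=90,
)

```text
time: 15.0
ee_pos: [0.5348, -0.2047, 0.0662]
tcp_rot: [179.9, -0.1, 12.1]
wrist_force: [0.8, -0.4, -3.4]
opening: 0.054
grasp_force: 95.2
```

Request:
send_rows(
  moves=[-0.3, 1, 0, 0, 0, -0.1, 0.6, -0.3, 1, 0, 0, 0, -0.1, 0.6, -0.3, 1, 0, 0, 0, -0.1, 0.6, -0.3, 1, 0, 0, 0, -0.07, 0.6, -0.28, 1, 0, 0, 0, 0, 0.6, 0, 1, 0, 0, 0, 0, 0.6, 0, 1, 0, 0, 0, 0, 0.6, 0, 1, 0, 0, 0, 0, 0.6],
)

```text
time: 16.0
ee_pos: [0.4967, -0.0031, 0.0645]
tcp_rot: [-180.0, 0.0, 9.0]
wrist_force: [0.2, -0.1, -2.6]
opening: 0.0536
grasp_force: 95.1
```

Request:
send_rows(
  moves=[0, 1, 0, 0, 0, 0, 0.6, 0, 0.56, 0, 0, 0, 0, 0.6, 0, 0, 0, 0, 0, 0, 0.6],
)

```text
time: 16.38
ee_pos: [0.4969, 0.0356, 0.0643]
tcp_rot: [180.0, 0.0, 9.1]
wrist_force: [-0.3, 0.1, -3.6]
opening: 0.0537
grasp_force: 95.1
```

```bash
python3 - <<'E'
from h import *
C={n:bot.camera(n) for n in ("scene","top","wrist")}
for q,z in dict(rack=0,upper_slots=.118,holder_tray=.106,holder_foot=.115,holder_flange=.161,holder_claws=.143).items():
  for n in C:
    for r in bot.landmark_of(n,q)[:2]:
      if r["p"]>.3: print(n,q,round(r["p"],2),np.round(r["pixel"]),onz(C[n],r["pixel"],z))
plan([.497,.035,.064],[180,0,9])
im=np.hstack([cv2.resize(C["wrist"]["color"][0:256,64:448],(600,400),interpolation=3)])[...,::-1]
s=cv2.resize(C["scene"]["color"][130:210,200:320,::-1],(600,400),interpolation=3)[:, :]
cv2.imwrite("pics/m5.png",cv2.resize(np.vstack([im,s]),(450,600)))
E
```

```text
scene rack 0.78 [263. 194.] [0.6588 0.0543 0.    ]
scene upper_slots 0.65 [257. 161.] [0.6402 0.0677 0.118 ]
scene holder_tray 0.87 [241. 180.] [0.5138 0.0347 0.106 ]
scene holder_tray 0.59 [259. 198.] [ 0.446  -0.0792  0.106 ]
wrist holder_tray 0.63 [257. 232.] [0.5105 0.037  0.106 ]
scene holder_foot 0.64 [228. 187.] [0.4351 0.0178 0.115 ]
scene holder_foot 0.54 [181. 202.] [0.2914 0.0473 0.115 ]
scene holder_flange 0.58 [252. 156.] [0.57   0.0373 0.161 ]
wrist holder_flange 0.78 [256. 125.] [0.5692 0.0462 0.161 ]
scene holder_claws 0.84 [252. 162.] [0.5719 0.0365 0.143 ]
wrist holder_claws 0.85 [257.  70.] [0.5841 0.0483 0.143 ]
now [0.4969 0.0351 0.0643] [180.     0.     8.99] t 17.425 | units [ 0.   -0.   -0.01] turn [ 0. -0.  0.]
```

View pics/m5.png

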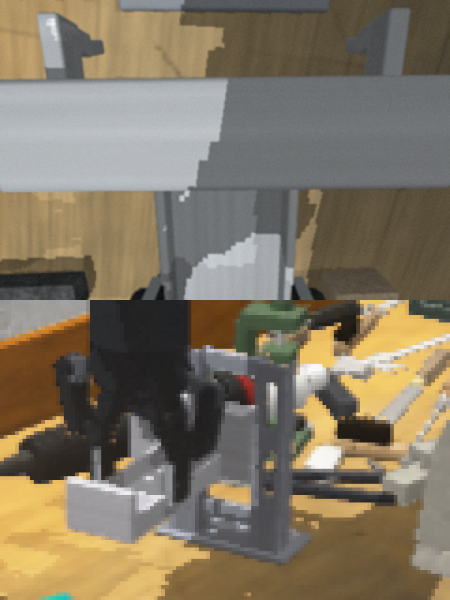

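The wrist view shows both claws at (60,45) and (395,45), symmetric about column 225. The rack base's front edge, from (120,10) to (330,10), is centred on the same column. The scene view shows the holder level in front of the rack. I refine the base edge numerically.

```bash
python3 - <<'E'
from h import *
W=bot.camera("wrist");g=cv2.cvtColor(W["color"],cv2.COLOR_RGB2GRAY).astype(int)
for c in range(180,340,20): print(c,g[0:16,c])
for r in (2,5): print(r,g[r,155:185],g[r,330:360])
for a in ((166.4,8.5),(345.6,8.5)): print(onz(W,a,.005))
for r in bot.trace("wrist","rack")[:1]: print(r["p"],r["extent"])
o=bot.get_obs()["ee_pos"];u=np.array([np.cos(np.radians(9)),np.sin(np.radians(9)),0])
print("tool plane px",proj(W,o+.1*u-[0,0,o[2]]))
for q in((40,25),(62,25)): pass
print([onz(W,((40+.0)/1.172+64,40/1.172),.141),onz(W,(410/1.172+64,40/1.172),.141)])
# slots in scene image for the current estimate
S=bot.camera("scene")
for r in bot.trace("scene","rack")[:1]: print(r["extent"])
for org in ((.644,.058),(.648,.058),(.652,.059)):
  U=u[:2];V=np.array([-U[1],U[0]])
  print(org,[proj(S,[*(np.array(org)+b*V+a*U),z]) for a,b,z in((0,-.054,.175),(0,.054,.175),(-.008,-.064,0),(-.008,.064,0))])
E
```

```text
180 [147 145 145 144 147 141 132 122 106 118 159 165 165 165 164 164]
200 [148 145 149 146 147 145 139 133 111 104 125 151 155 152 152 153]
220 [91 92 94 93 93 86 81 75 65 63 77 88 90 84 84 83]
240 [86 89 89 89 89 86 89 75 65 66 72 87 92 92 93 90]
260 [90 91 92 89 85 87 83 74 65 62 63 75 90 92 91 90]
280 [88 85 86 89 92 91 82 75 65 58 64 82 81 80 78 77]
300 [86 87 88 91 85 86 85 82 71 66 61 84 84 83 86 84]
320 [90 91 90 87 87 90 88 84 74 67 56 58 72 79 80 79]
2 [162 160 160 154 153 152 146 137 129 127 124 130 138 147 147 147 148 145
 144 147 144 145 147 146 147 145 145 145 146 142] [89 87 94 86 87 94 92 90 87 89 92 86 91 93 85 78 76 73 78 75 81 73 77 77
 76 77 73 77 82 82]
5 [161 164 159 159 153 154 151 134 129 125 127 126 134 139 144 142 143 144
 144 143 145 147 143 142 140 141 146 143 143 139] [85 90 89 90 92 90 89 93 86 88 88 93 93 90 87 77 74 77 76 77 78 75 78 76
 79 70 77 83 77 79]
[0.6247 0.1208 0.005 ]
[ 0.6445 -0.0052  0.005 ]
0.92 [163.9, 0.0, 347.6, 14.0]
tool plane px [257.3  69.1]
[array([0.5868, 0.0987, 0.141 ]), array([0.6019, 0.0026, 0.141 ])]
[242.5, 142.1, 282.6, 201.4]
(0.644, 0.058) [array([276.6, 147.4]), array([245.6, 141.9]), array([275.9, 200.5]), array([241.2, 192.1])]
(0.648, 0.058) [array([277.3, 147.1]), array([246.3, 141.6]), array([276.6, 200. ]), array([242. , 191.7])]
(0.652, 0.059) [array([277.7, 146.7]), array([246.8, 141.2]), array([277. , 199.5]), array([242.5, 191.2])]
```

Request:
send_rows(
  moves=[0, 0.11, -0.08, 0, 0, -0.07, 0.6, 0.53, 0.08, 0, 0, 0, 0, 0.6, 0.53, 0.08, 0, 0, 0, 0, 0.6, 0.53, 0.08, 0, 0, 0, 0, 0.6, 0.2, 0.03, 0, 0, 0, 0, 0.6, 0.2, 0.03, 0, 0, 0, 0, 0.6],
)

```text
time: 18.38
ee_pos: [0.5469, 0.0454, 0.0621]
tcp_rot: [-180.0, 0.0, 8.4]
wrist_force: [-0.7, 1.0, -2.7]
opening: 0.0532
grasp_force: 95.1
```

Request:
send_rows(
  moves=[0.15, 0.02, 0, 0, 0, 0, 0.6, 0.1, 0.015, 0, 0, 0, 0, 0.6],
)

```text
time: 18.62
ee_pos: [0.5531, 0.0462, 0.0623]
tcp_rot: [-180.0, -0.0, 8.4]
wrist_force: [0.6, 0.4, -3.4]
opening: 0.0539
grasp_force: 95.1
```

Request:
send_rows(
  moves=[0.06, 0.01, 0, 0, 0, 0, 0.6, 0.06, 0.01, 0, 0, 0, 0, 0.6],
)

```text
time: 18.88
ee_pos: [0.5549, 0.0467, 0.0621]
tcp_rot: [-180.0, 0.1, 8.4]
wrist_force: [-8.9, 0.1, -1.3]
opening: 0.0535
grasp_force: 95.3
```

Request:
send_rows(
  moves=[0.06, 0.01, 0, 0, 0, 0, 0.6, 0.06, 0.01, 0, 0, 0, 0, 0.6],
)

```text
time: 19.12
ee_pos: [0.5548, 0.0469, 0.0614]
tcp_rot: [-180.0, 0.5, 8.3]
wrist_force: [-24.8, -0.6, 3.9]
opening: 0.0533
grasp_force: 95.8
```

Request:
send_rows(
  moves=[-0.15, -0.02, 0, 0, 0, 0, 0.6, 0, 0, -0.12, 0, 0, 0, 0.6, 0, 0, -0.12, 0, 0, 0, 0.6],
)

```text
time: 19.5
ee_pos: [0.5549, 0.0467, 0.0561]
tcp_rot: [180.0, 0.0, 8.4]
wrist_force: [-4.9, 0.1, -1.4]
opening: 0.0539
grasp_force: 95.2
```

Request:
send_rows(
  moves=[0, 0, -0.12, 0, 0, 0, 0.6, 0, 0, -0.12, 0, 0, 0, 0.6],
)

```text
time: 19.75
ee_pos: [0.5547, 0.0467, 0.0503]
tcp_rot: [-180.0, 0.0, 8.4]
wrist_force: [-9.8, -1.5, 5.8]
opening: 0.0535
grasp_force: 96.0
```

Request:
send_rows(
  moves=[0, 0, -0.1, 0, 0, 0, 0.6, 0, 0, -0.1, 0, 0, 0, 0.6],
)

```text
time: 20.0
ee_pos: [0.5548, 0.0467, 0.0451]
tcp_rot: [180.0, 0.0, 8.4]
wrist_force: [-5.9, -1.6, -2.9]
opening: 0.0532
grasp_force: 95.1
```

Request:
send_rows(
  moves=[0, 0, -0.08, 0, 0, 0, 0.6, 0, 0, -0.08, 0, 0, 0, 0.6],
)

```text
time: 20.25
ee_pos: [0.5548, 0.0467, 0.0406]
tcp_rot: [-180.0, 0.1, 8.4]
wrist_force: [-3.0, -0.2, -3.7]
opening: 0.0539
grasp_force: 95.1
```

Request:
send_rows(
  moves=[0, 0, -0.08, 0, 0, 0, 0.6, 0, 0, 0, 0, 0, 0, 0.6],
)

```text
time: 20.5
ee_pos: [0.5549, 0.0467, 0.0392]
tcp_rot: [-180.0, 0.0, 8.4]
wrist_force: [-7.9, -1.6, 0.5]
opening: 0.0538
grasp_force: 95.4
```

Request:
send_rows(
  moves=[0, 0, -0.08, 0, 0, 0, 0.6, 0, 0, -0.06, 0, 0, 0, 0.6],
)

```text
time: 20.75
ee_pos: [0.5548, 0.0468, 0.0366]
tcp_rot: [-180.0, 0.0, 8.4]
wrist_force: [-12.4, 0.6, 8.6]
opening: 0.0539
grasp_force: 96.4
```

```bash
python3 - <<'E'
from h import *
C={n:bot.camera(n) for n in ("scene","wrist")}
for q,z in dict(holder_claws=.118,holder_flange=.136,upper_slots=.118,holder_foot=.09).items():
  for n in C:
    for r in bot.landmark_of(n,q)[:1]: print(n,q,round(r["p"],2),np.round(r["pixel"]),onz(C[n],r["pixel"],z))
E
```

```text
scene holder_claws 0.87 [262. 164.] [0.63   0.0421 0.118 ]
wrist holder_claws 0.96 [256.  76.] [0.6404 0.0595 0.118 ]
scene holder_flange 0.71 [258. 158.] [0.628 0.057 0.136]
wrist holder_flange 0.57 [255. 134.] [0.6251 0.0574 0.136 ]
scene upper_slots 0.95 [258. 162.] [0.6346 0.0589 0.118 ]
wrist upper_slots 0.93 [257.  70.] [0.642  0.0595 0.118 ]
scene holder_foot 0.59 [236. 189.] [0.4796 0.0238 0.09  ]
wrist holder_foot 0.77 [257. 353.] [0.5017 0.0391 0.09  ]
```

Request:
send_rows(
  moves=[0, 0, -0.08, 0, 0, 0, 0.6, 0, 0, -0.06, 0, 0, 0, 0.6],
)

```text
time: 21.5
ee_pos: [0.5553, 0.0473, 0.0349]
tcp_rot: [-179.9, -0.1, 8.4]
wrist_force: [-17.1, 0.9, 23.6]
opening: 0.0536
grasp_force: 98.3
```

Request:
send_rows(
  moves=[0, 0, 0.12, 0, 0, 0, 0.6, 0, 0, 0, 0, 0, 0, -1, 0, 0, 0, 0, 0, 0, -1, 0, 0, 0, 0, 0, 0, -1, 0, 0, 0.4, 0, 0, 0, -1],
)

```text
time: 22.12
ee_pos: [0.5548, 0.0467, 0.0449]
tcp_rot: [-180.0, 0.1, 8.4]
wrist_force: [0.1, 0.7, -0.7]
opening: 0.0857
grasp_force: 0.0
```

```bash
python3 - <<'E'
from h import *
print(bot.get_obs()["wrist_force"])
C={n:bot.camera(n) for n in ("scene",)}
for q,z in dict(holder_claws=.118,holder_flange=.136,upper_slots=.118,holder_foot=.09).items():
  for n in C:
    for r in bot.landmark_of(n,q)[:1]: print(n,q,round(r["p"],2),np.round(r["pixel"]),onz(C[n],r["pixel"],z))
plan([.639,.0595,.19],[180,0,8.4])
E
```

```text
[ 0.11253195  0.65747848 -0.67293675]
scene holder_claws 0.78 [258. 167.] [0.6008 0.0368 0.118 ]
scene holder_flange 0.82 [256. 159.] [0.6136 0.0531 0.136 ]
scene upper_slots 0.69 [259. 161.] [0.6459 0.0652 0.118 ]
scene holder_foot 0.84 [234. 191.] [0.4675 0.0216 0.09  ]
now [0.5553 0.0467 0.0454] [ 1.80e+02 -2.00e-02  8.38e+00] t 22.375 | units [3.35 0.51 5.78] turn [-0.  0.  0.]
```

Request:
send_rows(
  moves=[0, 0, 0.9, 0, 0, 0, -1, 0, 0, 0.9, 0, 0, 0, -1, 0, 0, 0.9, 0, 0, 0, -1, 0, 0, 0.9, 0, 0, 0, 1, 0, 0, 0.9, 0.11, -0.77, 0, 1, 0.6, 0.1, 0, 0.11, -0.77, 0, 1, 0.9, 0.13, 0, 0.11, -0.77, 0, 1, 0.9, 0.13, 0, 0, 0, 0, 1],
)

```text
time: 23.38
ee_pos: [0.6135, 0.0555, 0.1571]
tcp_rot: [179.9, -20.1, 8.4]
wrist_force: [0.7, -0.4, 0.1]
opening: -0.0002
grasp_force: 0.0
```

Request:
send_rows(
  moves=[0.95, 0.15, 0, 0, 0, 0, 1, 0, 0, -0.6, 0, 0, 0, 1, 0, 0, -0.5, 0, 0, 0, 1],
)

```text
time: 23.75
ee_pos: [0.638, 0.0594, 0.1283]
tcp_rot: [179.9, -19.9, 8.4]
wrist_force: [-0.5, 0.4, -0.5]
opening: 0.0002
grasp_force: 0.0
```

Request:
send_rows(
  moves=[0, 0, -0.25, 0, 0, 0, 1, 0, 0, -0.1, 0, 0, 0, 1],
)

```text
time: 24.0
ee_pos: [0.6384, 0.0594, 0.121]
tcp_rot: [179.9, -20.0, 8.4]
wrist_force: [1.0, -0.2, 0.3]
opening: -0.0001
grasp_force: 0.0
```

Request:
send_rows(
  moves=[0, 0, -0.1, 0, 0, 0, 1, 0, 0, -0.1, 0, 0, 0, 1],
)

```text
time: 24.25
ee_pos: [0.6391, 0.0595, 0.1169]
tcp_rot: [179.9, -20.1, 8.4]
wrist_force: [0.2, -0.6, 0.2]
opening: 0.0004
grasp_force: 0.0
```

Request:
send_rows(
  moves=[0, 0, -0.08, 0, 0, 0, 1, 0, 0, -0.08, 0, 0, 0, 1],
)

```text
time: 24.5
ee_pos: [0.639, 0.0595, 0.1125]
tcp_rot: [179.9, -20.1, 8.4]
wrist_force: [0.1, 0.1, 0.1]
opening: -0.0002
grasp_force: 0.0
```

Request:
send_rows(
  moves=[0, 0, -0.08, 0, 0, 0, 1, 0, 0, -0.08, 0, 0, 0, 1],
)

```text
time: 24.75
ee_pos: [0.639, 0.0595, 0.1084]
tcp_rot: [179.9, -20.1, 8.4]
wrist_force: [-0.3, -0.5, 0.6]
opening: 0.0001
grasp_force: 0.0
```

Request:
send_rows(
  moves=[0, 0, -0.06, 0, 0, 0, 1, 0, 0, -0.06, 0, 0, 0, 1],
)

```text
time: 25.0
ee_pos: [0.6389, 0.0595, 0.1054]
tcp_rot: [179.9, -20.1, 8.4]
wrist_force: [0.2, 1.5, -0.4]
opening: 0.0001
grasp_force: 0.0
```

Request:
send_rows(
  moves=[0, 0, -0.08, 0, 0, 0, 1, 0, 0, -0.08, 0, 0, 0, 1],
)

```text
time: 25.25
ee_pos: [0.6395, 0.0595, 0.1045]
tcp_rot: [179.9, -20.2, 8.4]
wrist_force: [-16.6, -1.6, 25.7]
opening: 0.0001
grasp_force: 12.8
```

```bash
python3 - <<'E'
from h import *
C={n:bot.camera(n) for n in ("scene","wrist","top")}
a=cv2.resize(C["scene"]["color"][130:210,205:305,::-1],(750,600),interpolation=3)
cv2.imwrite("pics/m6.png",a)
p=bot.get_obs()["ee_pos"]; print(p,bot.get_obs()["wrist_force"])
R=Ro.from_euler("xyz",bot.get_obs()["tcp_rot"],degrees=True).as_matrix()
for d in(0,.03): print((p-d*R[:,2]).round(4),[proj(C[n],p-d*R[:,2]) for n in C])
U=np.array([.989,.146,0]);V=np.array([-.146,.989,0]);o=np.array([.642,.059,0])
for dz in(0,.008):print([proj(C["scene"],o-U*.026+V*b+[0,0,.136+dz]) for b in(-.056,.056)],[proj(C["scene"],o-U*.15+V*b+[0,0,z+dz]) for b in(-.028,.028) for z in(.07,.11)])
E
```

```text
[0.63942352 0.05951143 0.10461211] [-12.53176663  -0.85641229  17.23314846]
[0.6394 0.0595 0.1046] [array([258.9, 166. ]), array([257.2, 222.4]), array([213.3, 156. ])]
[0.6291 0.058  0.1328] [array([257.6, 158.6]), array([257.1, 244.5]), array([213.2, 156.8])]
[array([272.2, 162.2]), array([240.3, 155.7])] [array([244. , 194.9]), array([244.1, 182.1]), array([227.3, 190.7]), array([227.2, 178.2])]
[array([272.4, 159.7]), array([240.3, 153.3])] [array([244. , 192.4]), array([244.1, 179.5]), array([227.3, 188.3]), array([227.2, 175.6])]
```

View pics/m6.png

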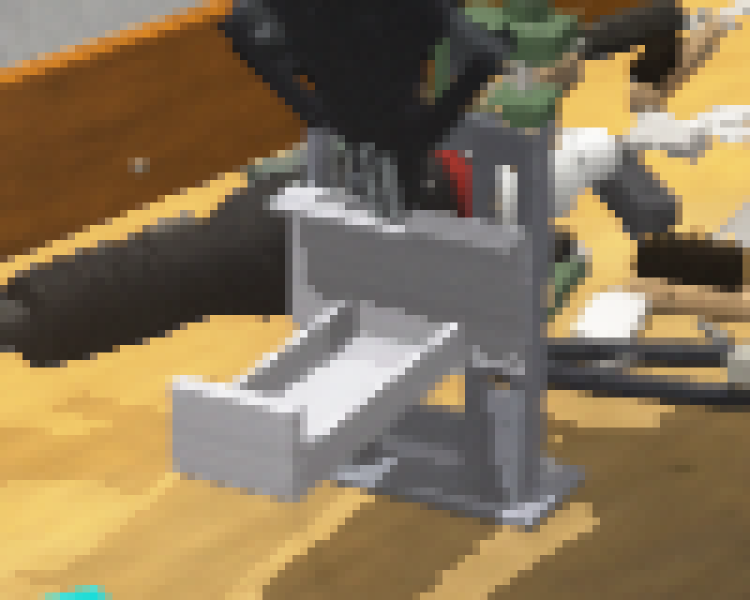

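The crop shows the holder hung level on the rack: flange at (400,220), front wall at (240,435), at the home height. The fingers press on the flange with 25 N against a hard stop, so the catch has been passed. Next I go for the black stone.

Request:
send_rows(
  moves=[0, 0, 0.7, 0, 0, 0, 1, 0, 0, 0.9, 0, 0, 0, 1, 0, 0, 0.9, 0, 0, 0, 1, -0.96, 0.2, 0, -0.11, 0.77, 0, 1, -0.96, 0.3, 0, -0.11, 0.77, 0, 1, -0.96, 0.4, 0, -0.11, 0.77, 0, 1],
)

```text
time: 26.15
ee_pos: [0.5666, 0.0821, 0.1652]
tcp_rot: [180.0, 0.1, 8.4]
wrist_force: [0.7, 0.3, -0.1]
opening: -0.0002
grasp_force: 0.0
```

```bash
python3 -c "
from h import *
plan([.405,.16,.15],[180,0,103]);print(np.round(bot.get_obs()['q'],1))"
```

```text
now [0.5666 0.0821 0.1652] [1.7999e+02 1.3000e-01 8.3600e+00] t 26.15 | units [-6.46  3.12 -0.61] turn [ 1.000e-02 -1.000e-02  1.101e+01]
[  8.2   7.7   9.5  92.   -0.  179.9]
```

Request:
send_rows(
  moves=[-0.81, 0.39, -0.08, 0, 0, 1, -1, -0.81, 0.39, -0.08, 0, 0, 1, -1, -0.81, 0.39, -0.08, 0, 0, 1, -1, -0.81, 0.39, -0.08, 0, 0, 1, -1, -0.81, 0.39, -0.08, 0, 0, 1, -1, -0.81, 0.39, -0.08, 0, 0, 1, -1, -0.81, 0.39, -0.08, 0, 0, 1, -1, -0.81, 0.39, -0.08, 0, 0, 1, -1],
)

```text
time: 27.15
ee_pos: [0.4045, 0.1603, 0.1485]
tcp_rot: [180.0, -0.0, 77.4]
wrist_force: [0.2, -0.1, -0.5]
opening: 0.0855
grasp_force: 0.0
```

Request:
send_rows(
  moves=[0, 0, 0, 0, 0, 1, -1, 0, 0, 0, 0, 0, 1, -1, 0, 0, 0, 0, 0, 1, -1, 0, 0, 0, 0, 0, 0, -1],
)

```text
time: 27.65
ee_pos: [0.4052, 0.1601, 0.1485]
tcp_rot: [180.0, -0.0, 102.9]
wrist_force: [0.3, -0.7, 0.0]
opening: 0.0852
grasp_force: 0.0
```

```bash
python3 - <<'E'
from h import *
C={n:bot.camera(n) for n in ("wrist","top")}
for n in C:
  for r in bot.trace(n,"stone_center")[:2]:
    m=r["region"].astype(np.uint8); ct=max(cv2.findContours(m,0,2)[0],key=cv2.contourArea)
    b=cv2.boxPoints(cv2.minAreaRect(ct)); P=np.array([onz(C[n],p,.02)[:2] for p in b])
    e=[P[1]-P[0],P[2]-P[1]]; e=max(e,key=np.linalg.norm); e*=np.sign(e[1])
    print(n,round(r["p"],2),"ctr",P.mean(0).round(4),"yaw",np.degrees(np.arctan2(-e[0],e[1])).round(1),P.tolist(),C[n]["color"][m>0].mean(0).round())
  for r in bot.landmark_of(n,"stone_center")[:2]: print("lm",r["p"],onz(C[n],r["pixel"],.012))
plan([.42,.178,.15],[180,0,103]);print(np.round(bot.get_obs()['q'],1))
E
```

```text
wrist 0.88 ctr [0.4214 0.1829] yaw 11.5 [[0.4184, 0.1332], [0.3992, 0.2277], [0.4232, 0.2324], [0.4449, 0.1383]] [79. 80. 79.]
wrist 0.8 ctr [0.4263 0.0414] yaw -24.6 [[0.3916, 0.0037], [0.434, 0.0961], [0.4604, 0.0807], [0.4192, -0.0148]] [ 61. 155. 153.]
lm 0.89 [0.4264 0.039  0.012 ]
lm 0.56 [0.4208 0.1834 0.012 ]
top 0.86 ctr [0.4277 0.036 ] yaw -22.9 [[0.4345, 0.0843], [0.4576, 0.075], [0.4207, -0.0125], [0.3979, -0.0029]] [ 64. 193. 195.]
top 0.41 ctr [0.4274 0.1481] yaw 13.1 [[0.4364, 0.1664], [0.4434, 0.1363], [0.4184, 0.1299], [0.4115, 0.1599]] [85. 83. 84.]
lm 0.71 [0.4282 0.0366 0.012 ]
lm 0.64 [0.4166 0.1772 0.012 ]
now [0.405  0.16   0.1481] [180.     0.   102.84] t 27.95 | units [0.6  0.72 0.08] turn [0.   0.   0.02]
[ 21.6 -11.4 -11.   90.4  -0.   98.7]
```

Request:
send_rows(
  moves=[0.31, 0.42, 0, 0, 0, -0.1, -1, 0.31, 0.42, -0.8, 0, 0, 0, -1, 0, 0, -1, 0, 0, 0, -1, 0, 0, -1, 0, 0, 0, -1, 0, 0, -1, 0, 0, 0, -1, 0, 0, -1, 0, 0, 0, -1, 0, 0, -1, 0, 0, 0, -1, 0, 0, -0.5, 0, 0, 0, -1],
)

```text
time: 28.95
ee_pos: [0.4201, 0.1812, -0.0108]
tcp_rot: [-179.9, 0.0, 102.0]
wrist_force: [1.4, -0.3, 0.4]
opening: 0.0854
grasp_force: 0.0
```

Request:
send_rows(
  moves=[0, 0, -0.42, 0, 0, 0, -1, 0, 0, 0, 0, 0, 0, 1, 0, 0, 0, 0, 0, 0, 1, 0, 0, 0, 0, 0, 0, 1, 0, 0, 0, 0, 0, 0, 1],
  squeeze=35,
)

```text
time: 29.58
ee_pos: [0.421, 0.1812, -0.0192]
tcp_rot: [179.9, -0.0, 102.1]
wrist_force: [-0.8, -0.1, 3.9]
opening: 0.0227
grasp_force: 34.9
```

Request:
send_rows(
  moves=[0, 0, 0.5, 0, 0, 0, 1, 0, 0, 1, 0, 0, 0, 1, 0, 0, 1, 0, 0, 0, 1, 0.3, -0.49, 1, 0, 0, -0.99, 1, 0.3, -0.49, 1, 0, 0, -0.99, 1, 0.3, -0.49, 1, 0, 0, -0.99, 1, 0.3, -0.49, 0, 0, 0, -0.99, 1, 0.3, -0.49, 0, 0, 0, -0.99, 1],
  squeeze=50,
)

```text
time: 30.58
ee_pos: [0.4582, 0.1193, 0.1185]
tcp_rot: [180.0, -0.0, 59.2]
wrist_force: [-0.5, 0.6, -2.9]
opening: 0.0225
grasp_force: 49.2
```

Request:
send_rows(
  moves=[0.3, -0.49, 0, 0, 0, -0.99, 1, 0.3, -0.49, 0, 0, 0, -0.99, 1, 0.3, -0.49, 0, 0, 0, -0.99, 1, 0.3, -0.49, 0, 0, 0, -0.99, 1, 0.3, -0.49, 0, 0, 0, -0.99, 1, 0.3, -0.49, 0, 0, 0, -0.99, 1, 0, 0, 0, 0, 0, 0, 1],
)

```text
time: 31.45
ee_pos: [0.503, 0.0457, 0.1179]
tcp_rot: [-180.0, 0.0, 8.5]
wrist_force: [-0.5, 1.0, -2.3]
opening: 0.0224
grasp_force: 49.2
```

```bash
python3 - <<'E'
from h import *
plan([.559,.0473,.06],[180,0,8.4]);print(np.round(bot.get_obs()['q'],1),bot.get_obs()["opening"])
W=bot.camera("wrist")
dz=bot.get_obs()["ee_pos"][2]+.0192
for q,z in(("stone_center",.02+dz),("holder_tray",.07)):
  for r in bot.trace("wrist",q)[:2]:
    m=r["region"].astype(np.uint8); ct=max(cv2.findContours(m,0,2)[0],key=cv2.contourArea)
    b=cv2.boxPoints(cv2.minAreaRect(ct)); print(q,round(r["p"],2),[onz(W,p,z)[:2].tolist() for p in b],np.round(b).tolist(),W["color"][m>0].mean(0).round())
for q,z in dict(holder_claws=.118,holder_flange=.136,holder_tray=.081,holder_foot=.09).items():
    for r in bot.landmark_of("wrist",q)[:1]: print(q,round(r["p"],2),onz(W,r["pixel"],z))
E
```

```text
now [0.503  0.0457 0.1179] [-1.80e+02  1.00e-02  8.45e+00] t 31.45 | units [ 2.24  0.06 -2.32] turn [ 0.   -0.   -0.01]
[  5.2  -2.   -5.8  86.2  -0.  176.7] 0.022378974990618708
stone_center 0.97 [[0.5544, 0.0645], [0.5578, 0.0412], [0.4592, 0.0239], [0.455, 0.0524]] [[234.0, 155.0], [283.0, 155.0], [283.0, 323.0], [234.0, 323.0]] [68. 70. 71.]
stone_center 0.61 [[0.5099, 0.073], [0.5247, 0.0661], [0.5199, 0.0572], [0.5048, 0.0638]] [[208.0, 235.0], [224.0, 211.0], [240.0, 222.0], [224.0, 246.0]] [ 73. 173. 170.]
holder_tray 0.62 [[0.6331, 0.1344], [0.6559, -0.0197], [0.4937, -0.0674], [0.4646, 0.1284]] [[155.0, 0.0], [387.0, 0.0], [387.0, 227.0], [155.0, 227.0]] [149. 153. 156.]
holder_flange 0.93 [0.6248 0.0573 0.136 ]
holder_tray 0.56 [0.5708 0.0488 0.081 ]
```

Request:
send_rows(
  moves=[0.7, 0.02, 0, 0, 0, 0, 1, 0.7, 0.02, 0, 0, 0, 0, 1, 0.7, 0, 0, 0, 0, 0, 1, 0, 0, -0.6, 0, 0, 0, 1, 0, 0, -0.6, 0, 0, 0, 1, 0, 0, -0.5, 0, 0, 0, 1, 0, 0, -0.3, 0, 0, 0, 1, 0, 0, -0.12, 0, 0, 0, 1],
)

```text
time: 32.8
ee_pos: [0.5551, 0.0472, 0.0641]
tcp_rot: [-180.0, 0.0, 8.5]
wrist_force: [-0.3, 1.4, -2.0]
opening: 0.0221
grasp_force: 49.2
```

Request:
send_rows(
  moves=[0, 0, -0.12, 0, 0, 0, 1, 0, 0, 0, 0, 0, 0, 1],
)

```text
time: 33.05
ee_pos: [0.5555, 0.0472, 0.0617]
tcp_rot: [180.0, -0.0, 8.5]
wrist_force: [0.3, 0.3, -1.6]
opening: 0.0222
grasp_force: 49.2
```

Request:
send_rows(
  moves=[0, 0, -0.08, 0, 0, 0, 1, 0, 0, -0.04, 0, 0, 0, 1],
)

```text
time: 33.3
ee_pos: [0.5555, 0.0472, 0.0585]
tcp_rot: [-180.0, -0.0, 8.5]
wrist_force: [-0.1, -0.3, -1.9]
opening: 0.0224
grasp_force: 49.2
```

Request:
send_rows(
  moves=[0, 0, -0.06, 0, 0, 0, 1, 0, 0, 0, 0, 0, 0, 1],
)

```text
time: 33.55
ee_pos: [0.5553, 0.0472, 0.0569]
tcp_rot: [-180.0, 0.0, 8.5]
wrist_force: [-0.2, -0.1, -2.2]
opening: 0.0226
grasp_force: 49.2
```

Request:
send_rows(
  moves=[0, 0, 0, 0, 0, 0, 0.3, 0, 0, 0, 0, 0, 0, 0.3, 0, 0, 0, 0, 0, 0, 0.3, 0, 0, 0.2, 0, 0, 0, 0.3, 0, 0, 0.4, 0, 0, 0, 0.3, 0, 0, 0.8, 0, 0, 0, 0.3, 0, 0, 1, 0, 0, 0, -1, -0.5, 0, 1, 0, 0, 0, -1],
)

```text
time: 34.55
ee_pos: [0.5432, 0.0472, 0.1434]
tcp_rot: [180.0, -0.0, 8.5]
wrist_force: [1.0, -0.3, -0.8]
opening: 0.065
grasp_force: 0.0
```

Request:
send_rows(
  moves=[-0.8, 0, 0.5, 0, 0, 0, -1, -0.8, 0, 0, 0, 0, 0, -1, -0.8, 0, 0, 0, 0, 0, -1, 0, 0, 0, 0, 0, 0, -1],
)

```text
time: 35.05
ee_pos: [0.4826, 0.0473, 0.1558]
tcp_rot: [180.0, -0.1, 8.5]
wrist_force: [0.5, 0.1, -0.1]
opening: 0.0848
grasp_force: 0.0
```

```bash
python3 - <<'E'
from h import *
C={n:bot.camera(n) for n in ("scene","wrist","top")}
for n in C:
  for r in bot.trace(n,"stone_center")[:3]:
    m=r["region"].astype(np.uint8)
    if r["p"]<.3: continue
    ct=max(cv2.findContours(m,0,2)[0],key=cv2.contourArea)
    P=np.array([onz(C[n],p,.098)[:2] for p in cv2.boxPoints(cv2.minAreaRect(ct))]);print(n,round(r["p"],2),P.tolist(),C[n]["color"][m>0].mean(0).round())
  for q,z in dict(holder_claws=.118,holder_flange=.136,holder_foot=.09,holder_tray=.081,spanner=0,block=0,tin=0).items():
    for r in bot.landmark_of(n,q)[:1]: print(n,q,round(r["p"],2),np.round(r["pixel"]),onz(C[n],r["pixel"],z))
E
```

```text
scene 0.7 [[0.5189, 0.0461], [0.6199, 0.0685], [0.5792, 0.014], [0.4856, -0.0035]] [80. 77. 75.]
scene 0.54 [[0.3119, -0.0223], [0.3561, -0.0088], [0.31, -0.11], [0.2715, -0.1184]] [ 39. 182. 174.]
scene holder_claws 0.77 [260. 165.] [0.6218 0.0424 0.118 ]
scene holder_flange 0.65 [255. 155.] [0.6437 0.0791 0.136 ]
scene holder_foot 0.98 [238. 190.] [0.4821 0.0174 0.09  ]
scene holder_tray 0.76 [248. 181.] [0.5654 0.0446 0.081 ]
scene spanner 0.64 [350. 274.] [ 0.4323 -0.3537  0.    ]
scene block 0.96 [255. 238.] [ 0.4229 -0.0882  0.    ]
scene tin 0.94 [179. 190.] [0.5083 0.2948 0.    ]
wrist 0.8 [[0.5097, 0.0534], [0.6019, 0.0658], [0.6051, 0.0427], [0.5133, 0.0271]] [67. 69. 69.]
wrist 0.55 [[0.4672, 0.0815], [0.489, 0.0731], [0.4613, 0.0057], [0.4377, 0.0127]] [ 66. 162. 159.]
wrist 0.53 [[0.6153, 0.1043], [0.6184, 0.0833], [0.6103, 0.0823], [0.6072, 0.1036]] [107. 111. 115.]
wrist holder_foot 0.67 [271. 180.] [0.4953 0.037  0.09  ]
wrist block 0.92 [349. 219.] [ 0.4356 -0.0751  0.    ]
wrist tin 0.92 [ 49. 118.] [0.5059 0.2861 0.    ]
top holder_tray 0.56 [138. 208.] [0.5016 0.2675 0.081 ]
top spanner 0.65 [360. 237.] [ 0.4184 -0.3606  0.    ]
top block 0.63 [262. 235.] [ 0.428  -0.0748  0.    ]
top tin 0.77 [138. 211.] [0.5066 0.2883 0.    ]
```

```bash
python3 -c "
from workcell import bot
print(bot.job_done())"
```

```text
the job is handed in; nothing more can be done
None
```

I tipped the holder over, hung it in the upper slots and pressed it down to a hard stop, then laid the black stone flat in its tray. I handed it in at about 35 s: the catch snapping over was judged by force and height, not seen, and I never touched the spanner, block or tin.

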